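Make up two stationery kits at the copy corner

TASK

Make up the two stationery kits from the stock on the counter: the stapler, the tape dispenser and the hand stamp go into the three-compartment tray, the small tin and the small note block into the two-compartment tray, one thing to a compartment, in whichever compartments you like. Set each one down, without dropping it, so that it stands upright and flat on the tray's floor, and leave the large tin, the large note block and the mug where they are.

Things in the scene. Friction and masses are not known exactly. Their poses are not given: they have to be found in the camera images.
- tray3: Open grey plastic tray, fixed to the counter, three compartments in a row along its x; 292 mm (x) x 120 mm (y) x 20 mm high. Floor, walls and dividers 4 mm thick; compartments 92 mm (x) x 112 mm (y) inside, centred at x = -96, 0 and +96 mm, y = 0. Origin: centre of the underside, z up. At the left or right of the stock, its x within 0.15 rad of world x. For the mailing desk.
- tray2: Open grey plastic tray, fixed to the counter, two compartments in a row along its x; 196 mm (x) x 120 mm (y) x 20 mm high. Floor, walls and dividers 4 mm thick; compartments 92 mm (x) x 112 mm (y) inside, centred at x = -48 and +48 mm, y = 0. Origin: centre of the underside, z up. At the left or right of the stock, its x within 0.15 rad of world x. For the meeting room.
- stapler: Compact black stapler with steel inner parts, 66 mm long (x) x 26 mm wide (y) x 44 mm high, flat vertical sides. Origin: centre of the underside, z up. Grips well across y at the middle of its length, about 30 mm up.
- tape: Small black tape dispenser with a white roll standing between two flat cheeks. Foot 70 mm (x) x 34 mm (y) x 14 mm high; cheeks centred on it, 40 mm long in x, 30 mm over their outsides in y, 14 to 54 mm up; roll to 59 mm up; cutter at +x. Origin: centre of the underside, z up. Grips well across the cheeks, about 40 mm up.
- stamp: Wooden hand stamp: rectangular foot 52 mm (x) x 36 mm (y) x 14 mm high with an upright round handle in the middle, 26 mm in diameter from 31 to 63 mm up, thinner below; 69 mm high in all. Origin: centre of the underside, z up. Grips well by the handle, about 47 mm up.
- tin_small: The small round closed dark metal tin (paper clips), 46 mm in diameter, 42 mm high. Origin: centre of the underside, z up.
- notes_small: The small rectangular block of brown recycled note paper, 50 mm (x) x 38 mm (y) x 34 mm high, solid. Origin: centre of the underside, z up.
- tin_large: The large round closed dark metal tin, 68 mm in diameter, 60 mm high; stays where it is. Origin: centre of the underside, z up.
- notes_large: The large square block of brown recycled note paper, 70 x 70 mm, 40 mm high; stays where it is. Origin: centre of the underside, z up.
- mug: Blue ceramic mug, 80 mm across, 80 mm high, handle to its +y, beyond the stock; stays where it is. Origin: centre of the underside, z up.
Things that resemble listed ones, but are neither listed nor needed, are in the scene too. Leave any purple look-alike of the stamp alone.

How it is judged:
By the outcome, as a careful person would: the job done as asked, in the order asked, and still so for the second after the job is handed in, with the robot touching nothing.
It also fails if it takes over 128 s, if anything falls off the work surface, if the arm or the gripper's body presses on something with over 40 N, if the wrist force passes 120 N, or if a joint passes its speed limit or range.

ROBOT

A 6-joint arm with a two-finger parallel gripper is mounted at the origin on the work surface. World frame = base frame: x ahead of the robot, y to its left, z up, the work surface at z = 0. Lengths are in m, angles in degrees, forces in N, time in s.
With the tool pointing down it reaches from about 0.275 to 0.875 m from the base axis. Payload 12.5 kg.
Tool frame: the origin (TCP) lies on the centre line of the jaws, within the pads' length; the fingertips stand 19 mm ahead of it and the grasp point (between the pads) is the TCP; z points along the fingers, y is the line along which they close (so a half turn about z gives the same grasp; the last joint's range is limited). The gripper opens to 85 mm and grips with 20 to 120 N. Pads are 22 mm wide; open, the fingers measure 114 mm over their backs; the gripper's body (76 mm by 85 mm) begins 54 mm behind the grasp point. The pads swing forward as they close: fully open they stand 13 mm farther back than shut.
Start: joints at [62.074, 20.094, 94.641, -0, 65.266, -4.847], TCP at [0.216, 0.506, 0.25] pointing down, gripper open.
Joint ranges: [-157.81, 157.81], [-45, 120.19], [0.68, 151.7], [-89.99, 269.99], [4.06, 180], [-164.3, 164.3]. Speed limits (degrees/s): [127.2, 127.2, 159.86, 180, 180, 180].

INTERFACE

Orientations are given as [roll, pitch, yaw] about the fixed x, y, z axes, in that order (R = Rz(yaw) Ry(pitch) Rx(roll)).
In Python, from plant import bot, imaging, ticket gives the robot as it stands.
- The arm moves only by the tool play_rows, never from a script. Its argument "motion" is a list that holds one entry, the list of rows, each a list of 5 numbers: the finger opening in m, from 0 to 0.0854, then the shift along the tool's x, y, z in m, then the turn about the tool's z in rad. A call has 1 to 5 rows; each row is the pose to reach, as a shift and turn from the pose commanded when the call began, along the tool's axes at that moment; what a row does not reach only later rows make up. A row lasts 1/8 s, in which the tool goes at most 62.5 mm and 10.7 degrees, less where a joint would pass 70% of its speed; a pose out of reach is approached as far as the arm can. A call with a gripper value outside its range is refused whole. The fingers move at their own pace and stop on an object; "squeeze" is the grip in N (left out, the last holds). Time passes only in rows, so rows that repeat a pose let the fingers close. It gives the time, the measured TCP pose, the force, the opening and the grip force at its end, in the units of the state.
- bot.observe(): the state, without advancing time (a new reading comes with each control period).
- imaging.grab_frame(name): name is "scene" or "top" or "wrist"; returns a dict with "img" (384x512x3 uint8, blue, green, red), "K" (3x3 intrinsics, pixels), "k1" (the pictures are not rectified: a ray, as slopes to the right and down, at radius r is drawn at 1 + k1 r^2 times it, then the intrinsics apply), "world_to_cam" (4x4, takes a point from world to camera coordinates); the wrist camera has in their place "mount" (4x4, takes a point from camera to tool coordinates, whose origin is the TCP and whose axes are the flange's). Camera axes: x right, y up, looking along -z (the intrinsics and any distortion apply to the point x, -y, -z); pixel columns grow to the right and rows downward; lengths in m; the calibration is good to about 2 mm. A picture is of the moment at which its call begins: read the wrist's pose just before it. There is no depth.
- ticket.sign_off(): hands the job in; it is judged then, once.
The state is a dict: "time_s": time; "joint_positions": joint angles; "qd": joint speeds; "effort": joint torques, N m; "eef_pos": TCP position; "eef_rot": TCP orientation; "force": force on the tool from outside, world axes, zero at the start; "torque": the same for the moment, N m; "width": finger opening in m; "finger_force": force on a finger pad.
Only numpy, scipy, OpenCV 4.12 (cv2) and the standard library are available. Lean on these libraries where they do the work, as an engineer would, in place of code of your own. Each camera call takes 0.05 s, during which the arm holds its last target. There are 200 camera calls.

## Working session

There is one attempt and no reset: what is moved stays moved. The work goes in short steps, Python scripts to look and compute and a tool call to move; the robot and the scene stay as the last step left them, time stands still between calls to the robot, and variables do not carry over. Pictures are saved under pics/ and viewed, at most 14 in all, crops included, and the job is handed in when it is done.

Besides the shell and the picture viewer there is one more tool, called after "Request:" by a JSON object that holds its "name" and its "arguments". play_rows: Moves the arm, as the interface text tells. Its arguments: {"type":"object","properties":{"motion":{"type":"array"},"squeeze":{"type":"number"}},"required":["motion"]}

```bash
mkdir -p pics
python3 - <<'E'
from plant import bot, imaging
import cv2
s=bot.observe(); print({k:s[k] for k in('time_s','eef_pos','eef_rot','width')})
for n in("scene","top"):
    f=imaging.grab_frame(n); cv2.imwrite(f"pics/{n}0.png",f["img"]); print(n,f["K"],f["k1"],f["world_to_cam"])
    cv2.imwrite(f"pics/{n}0b.png",cv2.resize(f["img"],(800,600),interpolation=cv2.INTER_CUBIC))
E
ls
```

```text
{'time_s': 0.0, 'eef_pos': array([0.21541811, 0.5057079 , 0.24974296]), 'eef_rot': array([-1.79930341e+02, -6.64876258e-03,  1.56924238e+02]), 'width': 0.0855323928721435}
scene [[456.53738504   0.         248.84626332]
 [  0.         456.53738504 194.2747564 ]
 [  0.           0.           1.        ]] -0.18179967273392972 [[-0.09093754  0.99580508 -0.01012972  0.05857274]
 [-0.84193576 -0.07144563  0.53482679  0.44113018]
 [ 0.53185951  0.05716441  0.844901   -1.37569061]
 [ 0.          0.          0.          1.        ]]
top [[473.28145239   0.         255.21974356]
 [  0.         473.28145239 193.00078908]
 [  0.           0.           1.        ]] -0.19054137534741308 [[ 0.00165124 -0.99983736  0.01795927 -0.01484257]
 [ 0.99818682  0.00272858  0.06013009 -0.54891836]
 [-0.06016931  0.01782742  0.99802898 -1.03575345]
 [ 0.          0.          0.          1.        ]]
pics
```

View pics/top0b.png

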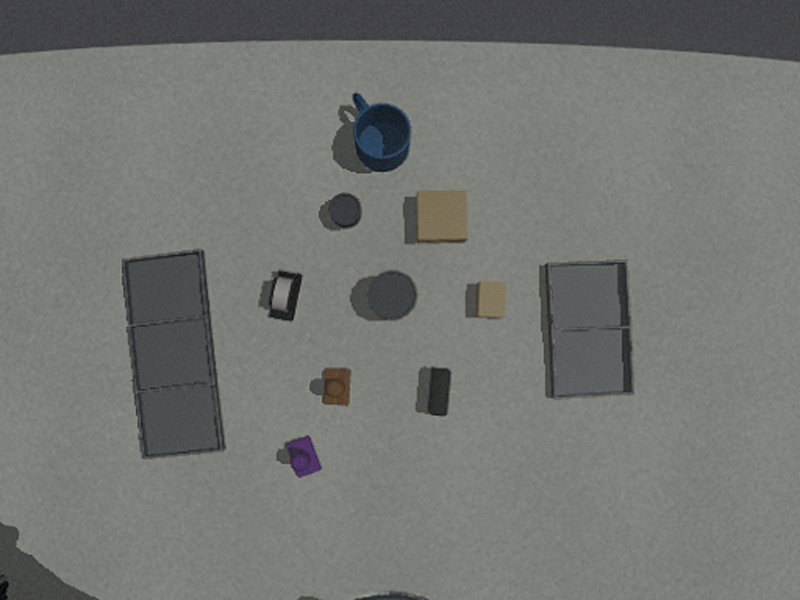

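View pics/scene0b.png

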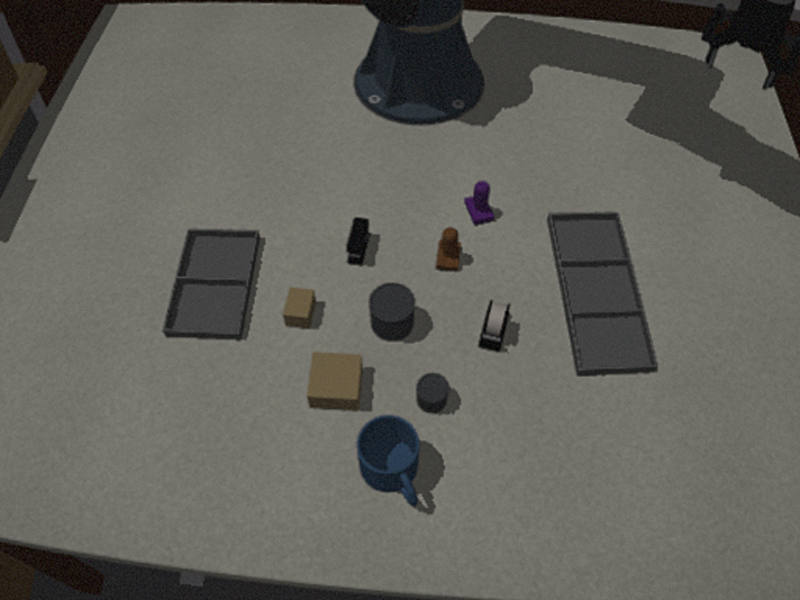

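The top view (800 px scale) shows:
- **Needed:** stapler (440,391), tape (285,295), brown stamp (336,387), small tin (345,210), small notes (491,300).
- **Could be mistaken for them:** purple stamp (303,457), large tin (392,295), large notes (442,216).
- **Trays:** tray3 is on the left, around (173,353). Tray2 is on the right, around (590,328).

Next I measure positions.

```bash
cat > h.py <<'E'
import numpy as np, cv2
def cast(f,px,z,w2c=None):
    "pixels -> world points on plane z"
    M=f["world_to_cam"] if w2c is None else w2c
    u=cv2.undistortPoints(np.float64(px).reshape(-1,1,2),f["K"],np.array([f["k1"],0,0,0.]))[:,0]
    d=np.c_[u[:,0],-u[:,1],-np.ones(len(u))]@M[:3,:3]
    c=-M[:3,:3].T@M[:3,3]
    return c+d*((z-c[2])/d[:,2])[:,None]
def masks(img):
    b=cv2.GaussianBlur(img,(3,3),0); hsv=cv2.cvtColor(b,cv2.COLOR_BGR2HSV); H,S,V=cv2.split(hsv)
    return H,S,V
def blob(m,c,r=45):
    "largest contour of mask near pixel c"
    w=np.zeros_like(m); cv2.circle(w,(int(c[0]),int(c[1])),r,255,-1)
    cs,_=cv2.findContours(m&w,cv2.RETR_EXTERNAL,cv2.CHAIN_APPROX_NONE)
    return max(cs,key=cv2.contourArea)[:,0]
def rect(P):
    "min-area rect of world xy: centre, (long, short), yaw deg of long side"
    (c,(w,h),a)=cv2.minAreaRect(np.float32(P[:,:2]*1000))
    if w<h: w,h,a=h,w,a+90
    return np.round(c,1),np.round((w,h),1),round((a+90)%180-90,1)
E
cat > m.py <<'E'
from plant import imaging
from h import *
f=imaging.grab_frame("top"); img=f["img"]; H,S,V=masks(img); k=.64
for n,p in dict(stapler=(440,391),tape=(275,305),stamp=(345,375),tin=(345,210),shadow=(325,220),notes=(491,300),tray=(170,350),rim=(125,290),counter=(500,450),tinL=(392,295)).items():
    x,y=int(p[0]*k),int(p[1]*k); print(n,H[y,x],S[y,x],V[y,x])
ov=img.copy()
dark=((V<70)).astype(np.uint8)*255; br=((S>75)&(H<30)).astype(np.uint8)*255
def go(n,m,c,z,r=28):
    q=blob(m,np.array(c)*k,r); cv2.drawContours(ov,[q[:,None]],-1,(0,255,0),1); print(n,*rect(cast(f,q,z)))
go("stapler",dark,(440,391),.022);go("tape",dark,(285,295),.027);go("tin",dark,(345,210),.021);go("tinL",dark,(392,295),.03)
go("stamp",br,(338,387),.01);go("notes",br,(491,300),.017);go("notesL",br,(442,216),.02,40)
tr=(V<125).astype(np.uint8)*255
go("tray3",tr,(173,353),.01,90);go("tray2",tr,(590,328),.01,75)
cv2.imwrite("pics/ov.png",cv2.resize(ov[100:320,60:430],(800,476),interpolation=cv2.INTER_CUBIC))
E
python3 m.py
```

```text
stapler 30 5 48
tape 30 7 108
stamp 12 120 89
tin 102 20 63
shadow 45 14 75
notes 20 67 129
tray 102 16 80
rim 100 12 66
counter 36 10 131
tinL 90 15 68
stapler [421.9 -68.5] [65.3 29. ] -5.2
tape [557.6 150.7] [67.5 41.1] -10.7
tin [679.6  66.6] [47.8 42.6] 0.4
tinL [558.1  -1.9] [65.9 63.9] -89.9
stamp [428.6  75.5] [50.  34.2] -3.2Traceback (most recent call last):
  File "m.py", line 11, in <module>
    go("stamp",br,(338,387),.01);go("notes",br,(491,300),.017);go("notesL",br,(442,216),.02,40)
                                 ~~^^^^^^^^^^^^^^^^^^^^^^^^^^^
  File "m.py", line 9, in go
    q=blob(m,np.array(c)*k,r); cv2.drawContours(ov,[q[:,None]],-1,(0,255,0),1); print(n,*rect(cast(f,q,z)))
  File "h.py", line 16, in blob
    return max(cs,key=cv2.contourArea)[:,0]
           ~~~^^^^^^^^^^^^^^^^^^^^^^^^
ValueError: max() iterable argument is empty
```

```bash
sed -i 's/S>75/S>40/; s/V<125/V<98/' m.py; python3 m.py | tail -9
```

```text
stapler [422.1 -68.5] [65.8 29.1] -6.3
tape [557.9 150.9] [67.1 41.5] -10.8
tin [679.6  67.7] [47.8 44.8] 0.4
tinL [558.1  -1.9] [65.9 63.9] -89.9
stamp [428.6  75.7] [53.4 35.7] 0.2
notes [ 552.9 -144.6] [52.  41.8] -3.7
notesL [672.6 -74.3] [73.9 72.9] -89.5
tray3 [472.8 315.8] [293.8 127.7] 7.0
tray2 [ 511.2 -286.1] [196.1 134.8] 2.6
```

View pics/ov.png

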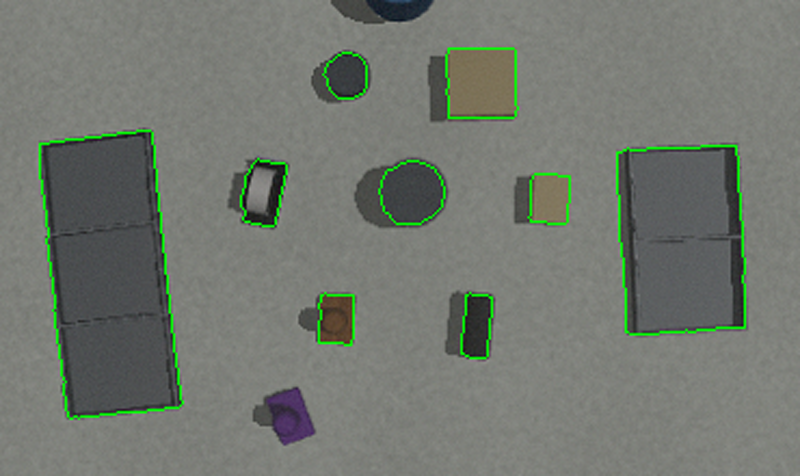

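The overlay shows clean outlines on every object. Both trays' left sides include a few mm of shadow, which I correct for. The brown stamp at (336,320) is clearly separate from the purple one at (288,418). I'll move towards the stapler first.

Request:
{"name": "play_rows", "arguments": {"motion": [[[0.085, -0.035, -0.037, 0, -0.1], [0.085, -0.07, -0.074, 0, -0.2], [0.085, -0.105, -0.11, 0, -0.3], [0.085, -0.139, -0.147, 0, -0.403], [0.085, -0.139, -0.147, 0, -0.403]]], "squeeze": 40}}

```text
time_s: 0.82
eef_pos: [0.2864, 0.3142, 0.2504]
eef_rot: [-180.0, 0.0, 179.9]
force: [0.4, 0.9, 0.1]
width: 0.0852
finger_force: 0.0
```

Request:
{"name": "play_rows", "arguments": {"motion": [[[0.085, -0.018, -0.048, 0, 0], [0.085, -0.036, -0.096, 0, 0], [0.085, -0.054, -0.144, 0, 0], [0.085, -0.07, -0.19, 0, 0], [0.085, -0.07, -0.19, 0, 0]]]}}

```text
time_s: 1.45
eef_pos: [0.3568, 0.1248, 0.2504]
eef_rot: [-180.0, 0.0, 179.7]
force: [-0.7, 0.1, -0.0]
width: 0.085
finger_force: 0.0
```

Request:
{"name": "play_rows", "arguments": {"motion": [[[0.085, -0.018, -0.048, 0.015, 0], [0.085, -0.036, -0.096, 0.03, 0], [0.085, -0.054, -0.144, 0.045, 0], [0.085, -0.067, -0.194, 0.05, 0], [0.085, -0.067, -0.194, 0.05, 0]]]}}

```text
time_s: 2.08
eef_pos: [0.4238, -0.0688, 0.1997]
eef_rot: [180.0, -0.0, 179.8]
force: [-0.6, 0.2, -0.1]
width: 0.0854
finger_force: 0.0
```

```bash
cat > w.py <<'E'
import sys
from plant import bot, imaging
from h import *
from scipy.spatial.transform import Rotation as Ro
def wrist():
    s=bot.observe(); f=imaging.grab_frame("wrist"); T=np.eye(4)
    T[:3,:3]=Ro.from_euler("xyz",s["eef_rot"],degrees=True).as_matrix(); T[:3,3]=s["eef_pos"]
    return s,f,np.linalg.inv(T@f["mount"])
if __name__=="__main__":
    s,f,M=wrist(); print(s["time_s"],s["eef_pos"],s["eef_rot"],s["width"],s["joint_positions"].round(1)); cv2.imwrite("pics/"+sys.argv[1],f["img"])
    np.savez("pics/last.npz",K=f["K"],k1=f["k1"],M=M)
E
python3 w.py w1.png
```

```text
2.075 [ 0.42382509 -0.06883796  0.19974609] [ 1.79989695e+02 -3.03777281e-02  1.79825948e+02] 0.08538110520895364 [ -15.4   11.5  114.6    0.    54.  -105.3]
```

View pics/w1.png

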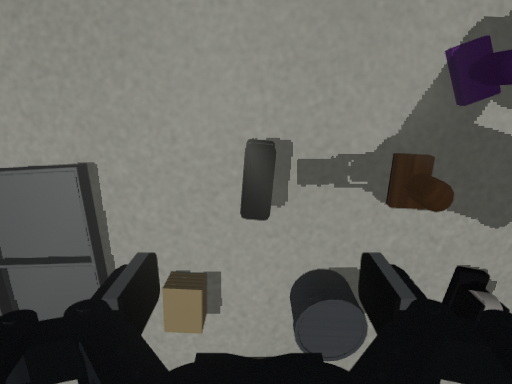

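The wrist view shows the stapler at (258,179), the notes at (186,302) and the brown stamp at (420,180). The purple stamp is at (478,70). I'll refine the stapler pose from this picture.

Run:
```python
from h import *
L=np.load("pics/last.npz"); f=dict(K=L["K"],k1=float(L["k1"])); M=L["M"]; img=cv2.imread("pics/w1.png"); H,S,V=masks(img)
for n,m,c,z,r in(("stapler",V<70,(258,179),.022,42),("stapler.top",V<70,(258,179),.044,42),("notes",(S>50)&(H<30),(186,302),.017,45)):
    q=blob(m.astype(np.uint8)*255,c,r); print(n,*rect(cast(f,q,z,M)))
print(V[180,258],V[180,282], cast(f,[(85,164),(89,261)],.02,M))
```

```text
stapler [426.3 -69.1] [73.6 27.3] -5.5
stapler.top [421.1 -69. ] [68.2 25.3] -5.5
notes [ 556.7 -145.4] [71.2 44.8] -3.0
55 83 [[ 0.41078721 -0.22598529  0.02      ]
 [ 0.50756187 -0.23621963  0.02      ]]
```

Request:
{"name": "play_rows", "arguments": {"motion": [[[0.085, 0, 0, 0.04, 0.093], [0.085, 0, 0, 0.08, 0.093], [0.085, 0, 0, 0.12, 0.093], [0.085, 0, 0, 0.15, 0.093], [0.085, 0, 0, 0.169, 0.093]]]}}

```text
time_s: 2.75
eef_pos: [0.4227, -0.0657, 0.0301]
eef_rot: [180.0, -0.1, 174.8]
force: [0.6, -1.0, 0.8]
width: 0.085
finger_force: 0.0
```

Request:
{"name": "play_rows", "arguments": {"motion": [[[0.015, 0, 0, 0, 0], [0.015, 0, 0, 0, 0], [0.015, 0, 0, 0, 0], [0.015, 0, 0, 0, 0], [0.015, 0, 0, 0, 0]]]}}

```text
time_s: 3.38
eef_pos: [0.4234, -0.0677, 0.0321]
eef_rot: [-180.0, 0.1, 174.7]
force: [-0.4, 2.7, 7.6]
width: 0.0256
finger_force: 42.2
```

Request:
{"name": "play_rows", "arguments": {"motion": [[[0.015, 0, 0, 0, 0], [0.015, 0, 0, 0, 0], [0.015, 0, 0, 0, 0], [0.015, 0, 0, 0, 0], [0.015, 0, 0, 0, 0]]]}}

```text
time_s: 4.0
eef_pos: [0.4234, -0.0677, 0.0321]
eef_rot: [180.0, 0.1, 174.7]
force: [-1.2, 2.7, 7.1]
width: 0.0254
finger_force: 42.2
```

```bash
cat > plan.py <<'E'
import sys, numpy as np
from plant import bot
# args: waypoints x,y,z,yaw in mm/deg, chained from the measured pose; prints tool-axis shift (mm) and turn (rad)
s=bot.observe(); p=np.r_[s["eef_pos"]*1000,s["eef_rot"][2]]; print("now",p.round(1),"F",s["force"].round(1),"w",s["width"].round(4))
for a in sys.argv[1:]:
    t=np.array([float(v) for v in a.split(",")]); d=t-p; y=np.radians(p[3]); c,n=np.cos(y),np.sin(y)
    tr=-np.radians((d[3]+180)%360-180)
    print(a,"->",np.round([c*d[0]+n*d[1],n*d[0]-c*d[1],-d[2]],1),round(tr,3)); p=t
E
python3 plan.py 423,-68,190,174.7 400,120,190,181 378,303,190,187 378,303,60,187
```

```text
Traceback (most recent call last):
  File "plan.py", line 4, in <module>
    s=bot.observe(); p=np.r_[s["eef_pos"]*1000,s["eef_rot"][2]]; print("now",p.round(1),"F",s["force"].round(1),"w",s["width"].round(4))
                                                                                                                    ^^^^^^^^^^^^^^^^
AttributeError: 'float' object has no attribute 'round'
```

```bash
sed -i 's/s\["width"\].round(4)/round(s["width"],4)/' plan.py
python3 plan.py 423,-68,190,174.7 400,120,190,181 378,303,190,187 378,303,60,187
```

```text
now [423.4 -67.7  32.1 174.7] F [-1.2  2.7  7.1] w 0.0254
423,-68,190,174.7 -> [   0.4   -0.4 -157.9] -0.001
400,120,190,181 -> [ 40.3 185.1  -0. ] -0.11
378,303,190,187 -> [ 18.8 183.4  -0. ] -0.105
378,303,60,187 -> [ -0.   0. 130.] -0.0
```

Request:
{"name": "play_rows", "arguments": {"motion": [[[0.015, 0, 0, -0.01, 0], [0.015, 0, 0, -0.05, 0], [0.015, 0, 0, -0.1, 0], [0.015, 0, 0, -0.14, 0], [0.015, 0, 0, -0.158, 0]]]}}

```text
time_s: 4.62
eef_pos: [0.4233, -0.0679, 0.1921]
eef_rot: [-180.0, 0.2, 174.7]
force: [-0.1, -0.8, -2.5]
width: 0.0255
finger_force: 41.9
```

Request:
{"name": "play_rows", "arguments": {"motion": [[[0.015, 0.008, 0.037, 0, -0.03], [0.015, 0.017, 0.08, 0, -0.06], [0.015, 0.027, 0.125, 0, -0.09], [0.015, 0.035, 0.16, 0, -0.11], [0.015, 0.04, 0.185, 0, -0.11]]]}}

```text
time_s: 5.25
eef_pos: [0.3996, 0.1215, 0.1899]
eef_rot: [180.0, 0.0, -179.0]
force: [-0.3, -1.1, -1.6]
width: 0.0251
finger_force: 41.9
```

Request:
{"name": "play_rows", "arguments": {"motion": [[[0.015, 0.004, 0.045, 0, -0.03], [0.015, 0.008, 0.09, 0, -0.06], [0.015, 0.013, 0.135, 0, -0.09], [0.015, 0.017, 0.17, 0, -0.105], [0.015, 0.019, 0.183, 0, -0.105]]]}}

```text
time_s: 5.88
eef_pos: [0.3775, 0.3041, 0.1897]
eef_rot: [180.0, 0.0, -172.9]
force: [-0.4, -0.9, -1.1]
width: 0.0255
finger_force: 41.9
```

Request:
{"name": "play_rows", "arguments": {"motion": [[[0.015, 0, 0, 0.03, 0], [0.015, 0, 0, 0.07, 0], [0.015, 0, 0, 0.11, 0], [0.015, 0, 0, 0.13, 0], [0.015, 0, 0, 0.13, 0]]]}}

```text
time_s: 6.5
eef_pos: [0.3776, 0.3018, 0.0586]
eef_rot: [-179.9, -0.1, -173.0]
force: [-0.1, 0.6, -0.2]
width: 0.0255
finger_force: 41.8
```

```bash
python3 plan.py 378,303,38,187; python3 w.py w2.png
```

```text
now [ 377.6  301.8   58.6 -173. ] F [-0.1  0.6 -0.2] w 0.0255
378,303,38,187 -> [-0.6  1.1 20.6] -0.001
6.5 [0.37758262 0.30179067 0.05860091] [-1.79923590e+02 -1.40006660e-01 -1.73047845e+02] 0.025463799063105263 [ 33.1  30.7 112.   -0.   37.4 -63.8]
```

View pics/w2.png

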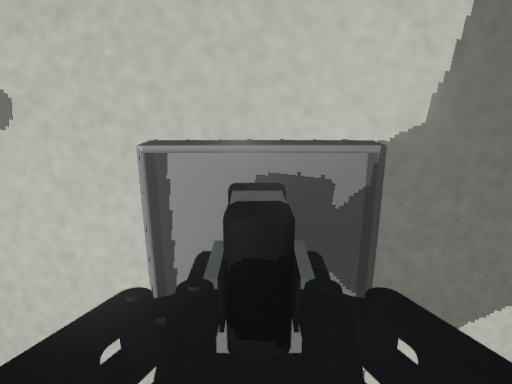

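The stapler is upright and centred over the end compartment: walls at columns 155 and 375, stapler at 258. I'll lower it.

Request:
{"name": "play_rows", "arguments": {"motion": [[[0.015, 0, 0.001, 0.008, 0], [0.015, 0, 0.001, 0.014, 0], [0.015, 0, 0.001, 0.018, 0], [0.015, 0, 0.001, 0.02, 0], [0.015, 0, 0.001, 0.02, 0]]]}}

```text
time_s: 7.18
eef_pos: [0.3779, 0.3038, 0.0392]
eef_rot: [-180.0, -0.0, -173.0]
force: [-0.3, 0.0, -1.0]
width: 0.0254
finger_force: 41.9
```

Request:
{"name": "play_rows", "arguments": {"motion": [[[0.015, 0, 0, 0.0005, 0], [0.015, 0, 0, 0.001, 0], [0.015, 0, 0, 0.0015, 0], [0.015, 0, 0, 0.002, 0], [0.015, 0, 0, 0.002, 0]]]}}

```text
time_s: 7.8
eef_pos: [0.3779, 0.3038, 0.0373]
eef_rot: [-180.0, -0.0, -173.0]
force: [0.1, 0.6, -0.7]
width: 0.0255
finger_force: 41.9
```

Request:
{"name": "play_rows", "arguments": {"motion": [[[0.015, 0, 0, 0.0005, 0], [0.015, 0, 0, 0.001, 0], [0.015, 0, 0, 0.0015, 0], [0.015, 0, 0, 0.0015, 0], [0.015, 0, 0, 0.0015, 0]]]}}

```text
time_s: 8.43
eef_pos: [0.3779, 0.3038, 0.0361]
eef_rot: [-180.0, 0.0, -173.0]
force: [-1.0, -1.5, 6.1]
width: 0.0259
finger_force: 42.4
```

Request:
{"name": "play_rows", "arguments": {"motion": [[[0.03, 0, 0, 0, 0], [0.04, 0, 0, 0, 0], [0.05, 0, 0, 0, 0], [0.05, 0, 0, 0, 0], [0.05, 0, 0, 0, 0]]]}}

```text
time_s: 9.05
eef_pos: [0.3779, 0.3038, 0.0358]
eef_rot: [-180.0, -0.0, -173.0]
force: [-0.4, -0.9, 0.2]
width: 0.05
finger_force: 0.0
```

Request:
{"name": "play_rows", "arguments": {"motion": [[[0.05, 0, 0, -0.01, 0], [0.05, 0, 0, -0.04, 0], [0.06, 0, 0, -0.09, 0], [0.085, 0, 0, -0.14, 0], [0.085, 0, 0, -0.16, 0]]]}}

```text
time_s: 9.68
eef_pos: [0.3786, 0.3043, 0.1993]
eef_rot: [179.9, 0.2, -173.0]
force: [0.8, 0.3, -0.3]
width: 0.0849
finger_force: 0.0
```

```bash
python3 plan.py 557,151,200,169.2
python3 - <<'E'
from plant import imaging
from h import *
f=imaging.grab_frame("top"); cv2.imwrite("pics/t2.png",f["img"])
E
```

```text
now [ 378.6  304.3  199.3 -173. ] F [ 0.8  0.3 -0.3] w 0.0849
557,151,200,169.2 -> [-158.4 -173.9   -0.7] 0.311
```

Request:
{"name": "play_rows", "arguments": {"motion": [[[0.085, -0.03, -0.033, 0, 0.07], [0.085, -0.07, -0.077, 0, 0.15], [0.085, -0.11, -0.12, 0, 0.23], [0.085, -0.145, -0.16, 0, 0.3], [0.085, -0.158, -0.174, 0, 0.311]]]}}

```text
time_s: 10.35
eef_pos: [0.5573, 0.1484, 0.1953]
eef_rot: [-180.0, -0.0, 169.0]
force: [-0.7, 1.5, 0.3]
width: 0.0852
finger_force: 0.0
```

Request:
{"name": "play_rows", "arguments": {"motion": [[[0.085, 0, 0, 0, 0]]]}}

```text
time_s: 10.48
eef_pos: [0.556, 0.15, 0.1953]
eef_rot: [-180.0, -0.0, 169.1]
force: [-0.1, 0.0, -0.0]
width: 0.085
finger_force: 0.0
```

```bash
python3 w.py w3.png
```

```text
10.475 [0.55596577 0.14999064 0.19528663] [-1.79988757e+02 -4.69381879e-02  1.69144772e+02] 0.08496390133201688 [ 10.5  26.3  93.8   0.   60.  -68.7]
```

View pics/w3.png

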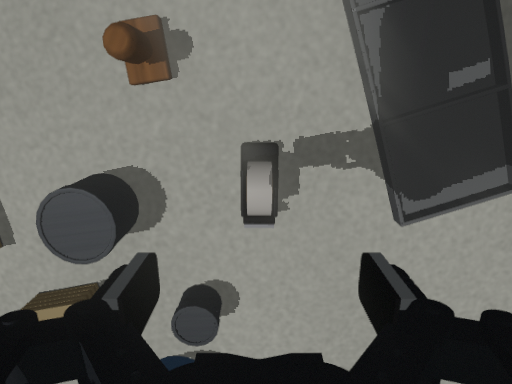

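The tape is at columns 241–279 and rows 142–222, aligned with the jaws. Its white roll is at (259,188).

```bash
python3 - <<'E'
from h import *
L=np.load("pics/last.npz"); f=dict(K=L["K"],k1=float(L["k1"])); M=L["M"]; img=cv2.imread("pics/w3.png"); H,S,V=masks(img)
q=blob(((V<80)|(V>140)).astype(np.uint8)*255,(259,183),45)
r=blob((V>125).astype(np.uint8)*255,(259,188),25); 
print(rect(cast(f,r,.05,M)),rect(cast(f,q,.02,M)), cast(f,[(260,142)],.014,M),cast(f,[(260,222)],.03,M), cv2.boundingRect(r))
q=blob((V<75).astype(np.uint8)*255,(259,150),45);print(cv2.boundingRect(q))
for c in [(148,27)]: 
  m=((S>80)&(H<25)).astype(np.uint8)*255; b=blob(m,(135,50),60); print("stamp",rect(cast(f,b,.02,M))); print("handle top",cast(f,[(122,41)],.069,M))
E
python3 plan.py 557,151,100,169.2
```

```text
(array([560.8, 149.9]), array([35.3, 19.6]), -10.9) (array([561.1, 150.4]), array([74.9, 33.2]), -11.7) [[0.52527707 0.15766958 0.014     ]] [[0.59321496 0.1446375  0.03      ]] (247, 171, 25, 43)
(241, 142, 38, 51)
stamp (array([432.4,  70.6]), array([50.2, 48.1]), -1.4)
handle top [[0.43301189 0.07926347 0.069     ]]
now [555.3 150.8 195.4 169.2] F [ 0.2 -0.5 -0.6] w 0.085
557,151,100,169.2 -> [-1.6  0.6 95.4] 0.0
```

Request:
{"name": "play_rows", "arguments": {"motion": [[[0.085, -0.004, 0.0005, 0.04, 0], [0.085, -0.004, 0.0005, 0.08, 0], [0.085, -0.004, 0.0005, 0.12, 0], [0.085, -0.004, 0.0005, 0.145, 0], [0.085, -0.004, 0.0005, 0.155, 0]]]}}

```text
time_s: 11.15
eef_pos: [0.5584, 0.1512, 0.0397]
eef_rot: [-180.0, -0.1, 169.3]
force: [-0.8, -0.0, 0.2]
width: 0.085
finger_force: 0.0
```

Request:
{"name": "play_rows", "arguments": {"motion": [[[0.085, 0, 0, 0, 0], [0.015, 0, 0, 0, 0], [0.015, 0, 0, 0, 0], [0.015, 0, 0, 0, 0], [0.015, 0, 0, 0, 0]]]}}

```text
time_s: 11.78
eef_pos: [0.5603, 0.1501, 0.0414]
eef_rot: [180.0, 0.0, 169.2]
force: [-1.3, -0.2, 4.9]
width: 0.0294
finger_force: 40.4
```

Request:
{"name": "play_rows", "arguments": {"motion": [[[0.015, 0, 0, 0, 0], [0.015, 0, 0, 0, 0], [0.015, 0, 0, 0, 0], [0.015, 0, 0, 0, 0]]]}}

```text
time_s: 12.28
eef_pos: [0.5603, 0.1502, 0.0414]
eef_rot: [180.0, 0.0, 169.2]
force: [-1.6, -0.3, 6.3]
width: 0.0295
finger_force: 40.4
```

```bash
python3 plan.py 559,150,190,169.2 568,326,190,187 568,326,70,187
```

```text
now [560.3 150.2  41.4 169.2] F [-1.6 -0.3  6.3] w 0.0295
559,150,190,169.2 -> [   1.2   -0.4 -148.6] -0.0
568,326,190,187 -> [ 24.1 174.6  -0. ] -0.311
568,326,70,187 -> [ -0.   0. 120.] -0.0
```

Request:
{"name": "play_rows", "arguments": {"motion": [[[0.015, 0, 0, -0.01, 0], [0.015, 0, 0, -0.05, 0], [0.015, 0, 0, -0.1, 0], [0.015, 0, 0, -0.135, 0], [0.015, 0, 0, -0.149, 0]]]}}

```text
time_s: 12.9
eef_pos: [0.5605, 0.1502, 0.1919]
eef_rot: [179.9, 0.2, 169.2]
force: [-0.6, -0.0, -1.9]
width: 0.0293
finger_force: 40.4
```

Request:
{"name": "play_rows", "arguments": {"motion": [[[0.015, 0.005, 0.035, 0, -0.07], [0.015, 0.011, 0.08, 0, -0.15], [0.015, 0.017, 0.125, 0, -0.23], [0.015, 0.022, 0.16, 0, -0.3], [0.015, 0.024, 0.174, 0, -0.311]]]}}

```text
time_s: 13.52
eef_pos: [0.5683, 0.327, 0.1884]
eef_rot: [-180.0, -0.1, -172.9]
force: [-1.4, 0.1, -2.5]
width: 0.0292
finger_force: 40.5
```

Request:
{"name": "play_rows", "arguments": {"motion": [[[0.015, 0, 0, 0.02, 0], [0.015, 0, 0, 0.06, 0], [0.015, 0, 0, 0.1, 0], [0.015, 0, 0, 0.12, 0], [0.015, 0, 0, 0.12, 0]]]}}

```text
time_s: 14.15
eef_pos: [0.5685, 0.3244, 0.0682]
eef_rot: [-179.9, -0.2, -173.1]
force: [0.5, -0.4, -2.2]
width: 0.0296
finger_force: 40.3
```

```bash
python3 plan.py 568,326,48,187; python3 w.py w4.png
```

```text
now [ 568.5  324.4   68.2 -173.1] F [ 0.5 -0.4 -2.2] w 0.0296
568,326,48,187 -> [ 0.3  1.6 20.2] -0.001
14.15 [0.56853732 0.32443904 0.06824861] [-1.79942103e+02 -1.55692949e-01 -1.73064521e+02] 0.02963735702238084 [ 25.6  43.1  84.7  -0.   52.4 -71.3]
```

View pics/w4.png

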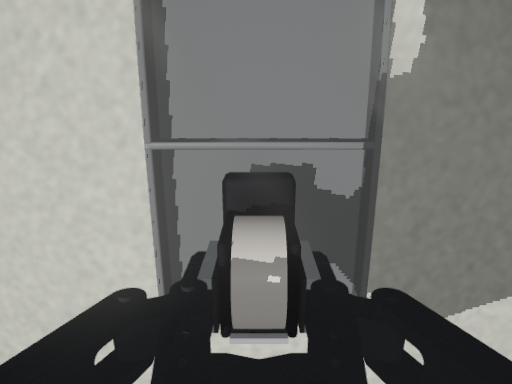

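The tape sits over the far compartment: divider at row 145, foot edge at row 173, walls at columns 155 and 370. I'll check the margin at the divider.

Run:
```python
from h import *
L=np.load("pics/last.npz"); f=dict(K=L["K"],k1=float(L["k1"])); M=L["M"]
print(cast(f,[(260,145),(152,145),(378,145)],.02,M), cast(f,[(260,173)],.04,M))
```

```text
[[0.52273126 0.3193759  0.02      ]
 [0.52911739 0.26561559 0.02      ]
 [0.51540299 0.37814945 0.02      ]] [[0.53270662 0.32052594 0.04      ]]
```

Request:
{"name": "play_rows", "arguments": {"motion": [[[0.015, -0.001, 0, 0.008, 0], [0.015, -0.001, 0, 0.014, 0], [0.015, -0.001, 0, 0.018, 0], [0.015, -0.001, 0, 0.02, 0], [0.015, -0.001, 0, 0.02, 0]]]}}

```text
time_s: 14.82
eef_pos: [0.5701, 0.3257, 0.0498]
eef_rot: [-180.0, -0.0, -173.0]
force: [-0.0, 0.5, -2.0]
width: 0.0293
finger_force: 40.3
```

Request:
{"name": "play_rows", "arguments": {"motion": [[[0.015, 0, 0, 0.0005, 0], [0.015, 0, 0, 0.001, 0], [0.015, 0, 0, 0.0015, 0], [0.015, 0, 0, 0.002, 0], [0.015, 0, 0, 0.002, 0]]]}}

```text
time_s: 15.45
eef_pos: [0.5701, 0.3256, 0.0477]
eef_rot: [-180.0, -0.0, -173.0]
force: [-0.6, -0.7, -1.8]
width: 0.0295
finger_force: 40.3
```

Request:
{"name": "play_rows", "arguments": {"motion": [[[0.015, 0, 0, 0.0005, 0], [0.015, 0, 0, 0.001, 0], [0.015, 0, 0, 0.0015, 0], [0.015, 0, 0, 0.002, 0], [0.015, 0, 0, 0.002, 0]]]}}

```text
time_s: 16.08
eef_pos: [0.57, 0.3257, 0.0457]
eef_rot: [-180.0, -0.0, -173.0]
force: [0.2, 0.3, -2.7]
width: 0.0294
finger_force: 40.3
```

Request:
{"name": "play_rows", "arguments": {"motion": [[[0.015, 0, 0, 0.0005, 0], [0.015, 0, 0, 0.001, 0], [0.015, 0, 0, 0.001, 0], [0.015, 0, 0, 0.001, 0]]]}}

```text
time_s: 16.58
eef_pos: [0.5701, 0.3257, 0.0454]
eef_rot: [-180.0, 0.0, -173.0]
force: [-2.9, -1.4, 4.4]
width: 0.0294
finger_force: 41.4
```

Request:
{"name": "play_rows", "arguments": {"motion": [[[0.035, 0, 0, 0, 0], [0.045, 0, 0, 0, 0], [0.055, 0, 0, 0, 0], [0.055, 0, 0, 0, 0], [0.055, 0, 0, 0, 0]]]}}

```text
time_s: 17.2
eef_pos: [0.5701, 0.3257, 0.0448]
eef_rot: [-180.0, -0.0, -173.0]
force: [-0.5, -0.3, 0.3]
width: 0.0551
finger_force: 0.0
```

Request:
{"name": "play_rows", "arguments": {"motion": [[[0.055, 0, 0, -0.01, 0], [0.055, 0, 0, -0.04, 0], [0.06, 0, 0, -0.09, 0], [0.085, 0, 0, -0.14, 0], [0.085, 0, 0, -0.155, 0]]]}}

```text
time_s: 17.82
eef_pos: [0.5711, 0.3262, 0.2041]
eef_rot: [179.9, 0.3, -173.0]
force: [-0.3, 0.3, 0.3]
width: 0.0853
finger_force: 0.0
```

```bash
python3 plan.py 500,200,200,180 430,76,200,180
```

```text
now [ 571.1  326.2  204.1 -173. ] F [-0.3  0.3  0.3] w 0.0853
500,200,200,180 -> [  86.  -116.6    4.1] 0.122
430,76,200,180 -> [  70. -124.   -0.] -0.0
```

Request:
{"name": "play_rows", "arguments": {"motion": [[[0.085, 0.02, -0.028, 0, 0.03], [0.085, 0.05, -0.068, 0, 0.07], [0.085, 0.08, -0.108, 0, 0.11], [0.085, 0.086, -0.116, 0, 0.122]]]}}

```text
time_s: 18.32
eef_pos: [0.4974, 0.1981, 0.1996]
eef_rot: [-180.0, -0.1, 179.9]
force: [0.7, 0.0, 0.1]
width: 0.0853
finger_force: 0.0
```

Request:
{"name": "play_rows", "arguments": {"motion": [[[0.085, 0.02, -0.036, 0, 0], [0.085, 0.045, -0.08, 0, 0], [0.085, 0.065, -0.115, 0, 0], [0.085, 0.07, -0.124, 0, 0], [0.085, 0.07, -0.124, 0, 0]]]}}

```text
time_s: 18.95
eef_pos: [0.4294, 0.0761, 0.2]
eef_rot: [180.0, 0.0, 180.0]
force: [0.6, 0.3, -0.7]
width: 0.085
finger_force: 0.0
```

```bash
python3 w.py w5.png
```

```text
18.95 [0.42936106 0.07613536 0.19996557] [1.79989050e+02 3.22585030e-02 1.79971378e+02] 0.08495797944894827 [  3.9  12.1 113.7   0.   54.1 -86. ]
```

View pics/w5.png

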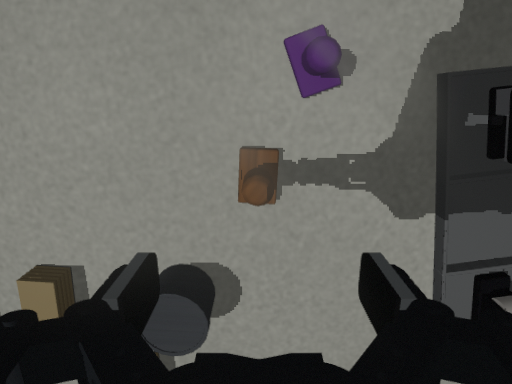

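The brown stamp's foot is at columns 238–279 from row 147, and its handle top is at (258,190). The purple stamp at (320,60) is well clear.

```bash
python3 - <<'E'
from h import *
L=np.load("pics/last.npz"); f=dict(K=L["K"],k1=float(L["k1"])); M=L["M"]
print(cast(f,[(239,147),(279,148)],.014,M), cast(f,[(258,190)],.066,M))
E
python3 plan.py 430,76,47,180
```

```text
[[0.40312522 0.05872774 0.014     ]
 [0.40405434 0.09475581 0.014     ]] [[0.42938212 0.07584671 0.066     ]]
now [ 429.6   76.5  199.9 -180. ] F [-0.6  0.  -1.1] w 0.0846
430,76,47,180 -> [ -0.4  -0.5 152.9] 0.0
```

Request:
{"name": "play_rows", "arguments": {"motion": [[[0.085, 0, 0, 0.04, 0.02], [0.085, 0, 0, 0.08, 0.02], [0.085, 0, 0, 0.12, 0.02], [0.085, 0, 0, 0.145, 0.02], [0.085, 0, 0, 0.153, 0.02]]]}}

```text
time_s: 19.62
eef_pos: [0.4288, 0.0768, 0.0454]
eef_rot: [-180.0, -0.1, 178.9]
force: [0.0, -0.5, 0.8]
width: 0.0849
finger_force: 0.0
```

Request:
{"name": "play_rows", "arguments": {"motion": [[[0.085, 0, 0, 0, 0], [0.015, 0, 0, 0, 0], [0.015, 0, 0, 0, 0], [0.015, 0, 0, 0, 0], [0.015, 0, 0, 0, 0]]]}}

```text
time_s: 20.25
eef_pos: [0.4291, 0.076, 0.0472]
eef_rot: [180.0, 0.0, 178.9]
force: [-1.0, -0.6, 6.8]
width: 0.0247
finger_force: 38.9
```

Request:
{"name": "play_rows", "arguments": {"motion": [[[0.015, 0, 0, 0, 0], [0.015, 0, 0, 0, 0], [0.015, 0, 0, 0, 0], [0.015, 0, 0, 0, 0]]]}}

```text
time_s: 20.75
eef_pos: [0.4291, 0.076, 0.0472]
eef_rot: [180.0, 0.0, 178.9]
force: [-2.1, -0.2, 6.4]
width: 0.0245
finger_force: 38.9
```

```bash
python3 plan.py 430,76,190,179 474,314.5,190,186 474,314.5,80,186
```

```text
now [429.1  76.   47.2 178.9] F [-2.1 -0.2  6.4] w 0.0245
430,76,190,179 -> [  -0.9   -0.  -142.8] -0.002
474,314.5,190,186 -> [-39.8 239.2  -0. ] -0.122
474,314.5,80,186 -> [ -0.   0. 110.] -0.0
```

Request:
{"name": "play_rows", "arguments": {"motion": [[[0.015, 0, 0, -0.01, 0], [0.015, 0, 0, -0.05, 0], [0.015, 0, 0, -0.1, 0], [0.015, 0, 0, -0.13, 0], [0.015, 0, 0, -0.143, 0]]]}}

```text
time_s: 21.38
eef_pos: [0.4292, 0.0761, 0.1915]
eef_rot: [180.0, 0.1, 178.9]
force: [-1.4, 0.2, -2.2]
width: 0.0245
finger_force: 39.7
```

Request:
{"name": "play_rows", "arguments": {"motion": [[[0.015, -0.005, 0.03, 0, -0.02], [0.015, -0.013, 0.08, 0, -0.05], [0.015, -0.022, 0.135, 0, -0.08], [0.015, -0.031, 0.19, 0, -0.11], [0.015, -0.04, 0.239, 0, -0.122]]]}}

```text
time_s: 22.0
eef_pos: [0.4732, 0.316, 0.1888]
eef_rot: [-180.0, -0.1, -174.1]
force: [-0.1, -0.5, -1.4]
width: 0.0244
finger_force: 39.7
```

Request:
{"name": "play_rows", "arguments": {"motion": [[[0.015, 0, 0, 0, 0], [0.015, 0, 0, 0.03, 0], [0.015, 0, 0, 0.07, 0], [0.015, 0, 0, 0.1, 0], [0.015, 0, 0, 0.11, 0]]]}}

```text
time_s: 22.62
eef_pos: [0.4725, 0.3129, 0.0777]
eef_rot: [-179.9, -0.2, -174.2]
force: [-0.2, -0.7, -1.4]
width: 0.0243
finger_force: 39.8
```

Request:
{"name": "play_rows", "arguments": {"motion": [[[0.015, 0, 0, 0, 0]]]}}

```text
time_s: 22.75
eef_pos: [0.4735, 0.3137, 0.0796]
eef_rot: [-180.0, -0.1, -174.2]
force: [1.3, -0.1, -0.4]
width: 0.0247
finger_force: 39.9
```

```bash
python3 plan.py 474,314.5,53,186; python3 w.py w6.png
```

```text
now [ 473.5  313.7   79.6 -174.2] F [ 1.3 -0.1 -0.4] w 0.0247
474,314.5,53,186 -> [-0.6  0.7 26.6] -0.003
22.75 [0.4734787  0.3137302  0.07963982] [-1.79972157e+02 -5.47129257e-02 -1.74165611e+02] 0.024708718400537795 [ 28.8  34.9  99.   -0.   46.2 -67. ]
```

View pics/w6.png

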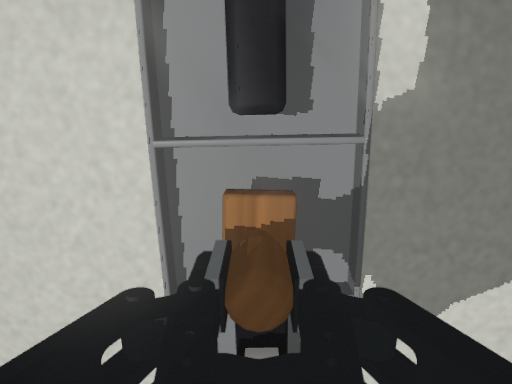

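The stamp is over the middle compartment with the divider at row 140, and the stapler stands at (257,60). Lowering.

Request:
{"name": "play_rows", "arguments": {"motion": [[[0.015, 0, 0, 0.01, 0], [0.015, 0, 0, 0.018, 0], [0.015, 0, 0, 0.023, 0], [0.015, 0, 0, 0.026, 0], [0.015, 0, 0, 0.026, 0]]]}}

```text
time_s: 23.42
eef_pos: [0.4736, 0.3142, 0.0536]
eef_rot: [-180.0, -0.0, -174.1]
force: [-0.3, 0.9, -0.5]
width: 0.0246
finger_force: 39.9
```

Request:
{"name": "play_rows", "arguments": {"motion": [[[0.015, 0, 0, 0.0005, 0], [0.015, 0, 0, 0.001, 0], [0.015, 0, 0, 0.0015, 0], [0.015, 0, 0, 0.0015, 0], [0.015, 0, 0, 0.0015, 0]]]}}

```text
time_s: 24.05
eef_pos: [0.4736, 0.3142, 0.0523]
eef_rot: [180.0, 0.0, -174.1]
force: [0.6, -0.5, -0.6]
width: 0.0244
finger_force: 39.9
```

Request:
{"name": "play_rows", "arguments": {"motion": [[[0.015, 0, 0, 0.0005, 0], [0.015, 0, 0, 0.001, 0], [0.015, 0, 0, 0.0015, 0], [0.015, 0, 0, 0.0015, 0], [0.015, 0, 0, 0.0015, 0]]]}}

```text
time_s: 24.68
eef_pos: [0.4736, 0.3142, 0.0513]
eef_rot: [-180.0, 0.0, -174.1]
force: [-2.3, -1.4, 5.5]
width: 0.0247
finger_force: 40.5
```

Request:
{"name": "play_rows", "arguments": {"motion": [[[0.03, 0, 0, 0, 0], [0.04, 0, 0, 0, 0], [0.05, 0, 0, 0, 0], [0.05, 0, 0, 0, 0], [0.05, 0, 0, 0, 0]]]}}

```text
time_s: 25.3
eef_pos: [0.4736, 0.3142, 0.0507]
eef_rot: [-180.0, -0.0, -174.1]
force: [0.4, 0.0, -0.7]
width: 0.0503
finger_force: 0.0
```

Request:
{"name": "play_rows", "arguments": {"motion": [[[0.05, 0, 0, -0.01, 0], [0.05, 0, 0, -0.04, 0], [0.06, 0, 0, -0.09, 0], [0.085, 0, 0, -0.135, 0], [0.085, 0, 0, -0.149, 0]]]}}

```text
time_s: 25.92
eef_pos: [0.4744, 0.3147, 0.2032]
eef_rot: [179.9, 0.3, -174.1]
force: [0.4, 0.1, -0.9]
width: 0.085
finger_force: 0.0
```

```bash
python3 plan.py 570,190,200,180 680,67,200,180
```

```text
now [ 474.4  314.7  203.2 -174.1] F [ 0.4  0.1 -0.9] w 0.085
570,190,200,180 -> [ -82.3 -133.8    3.2] 0.102
680,67,200,180 -> [-110. -123.   -0.] -0.0
```

Request:
{"name": "play_rows", "arguments": {"motion": [[[0.085, -0.02, -0.033, 0, 0.03], [0.085, -0.05, -0.08, 0, 0.07], [0.085, -0.08, -0.13, 0, 0.1], [0.085, -0.082, -0.134, 0, 0.102]]]}}

```text
time_s: 26.42
eef_pos: [0.5702, 0.1864, 0.1991]
eef_rot: [-180.0, -0.0, 179.8]
force: [-0.7, -0.1, -0.8]
width: 0.0849
finger_force: 0.0
```

Request:
{"name": "play_rows", "arguments": {"motion": [[[0.085, -0.03, -0.033, 0, 0], [0.085, -0.07, -0.078, 0, 0], [0.085, -0.1, -0.11, 0, 0], [0.085, -0.11, -0.123, 0, 0], [0.085, -0.11, -0.123, 0, 0]]]}}

```text
time_s: 27.05
eef_pos: [0.6785, 0.0665, 0.1992]
eef_rot: [180.0, -0.1, 180.0]
force: [0.8, 0.9, -0.3]
width: 0.0847
finger_force: 0.0
```

```bash
python3 w.py w7.png
```

```text
27.05 [0.67846967 0.06648132 0.19917053] [ 1.79990637e+02 -6.96980561e-02  1.79986047e+02] 0.08474259230118132 [  1.7  36.7  75.7   0.   67.7 -88.3]
```

View pics/w7.png

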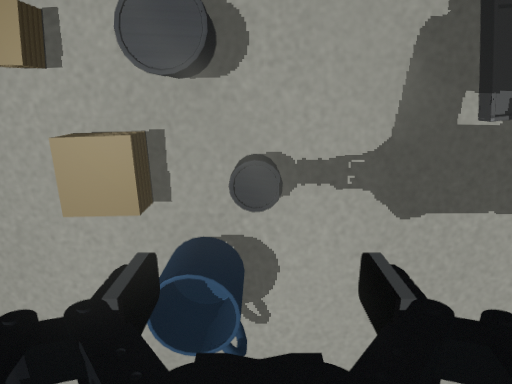

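The small tin's lid is centred at about (256,185). The mug rim is at (195,314), with its handle at (238,340).

```bash
python3 - <<'E'
from h import *
L=np.load("pics/last.npz"); f=dict(K=L["K"],k1=float(L["k1"])); M=L["M"]; V=masks(cv2.imread("pics/w7.png"))[2]
print(cast(f,[(256,186),(231,186),(282,186)],.042,M), cast(f,[(256,154)],.0,M),"mug",cast(f,[(195,314),(195,276),(238,318),(243,345)],.08,M))
E
python3 plan.py 680,67,28,180
```

```text
[[0.6808923  0.06448321 0.042     ]
 [0.68087594 0.04343025 0.042     ]
 [0.68090304 0.08637736 0.042     ]] [[0.66031436 0.06426162 0.        ]] mug [[0.77960395 0.01434855 0.08      ]
 [0.74456365 0.01635397 0.08      ]
 [0.78328876 0.04963506 0.08      ]
 [0.81023783 0.05335468 0.08      ]]
now [ 678.1   67.3  199.4 -180. ] F [ 0.   0.8 -0.2] w 0.0849
680,67,28,180 -> [ -1.9  -0.3 171.4] 0.001
```

Request:
{"name": "play_rows", "arguments": {"motion": [[[0.085, -0.003, -0.002, 0.04, 0], [0.085, -0.003, -0.002, 0.085, 0], [0.085, -0.003, -0.002, 0.13, 0], [0.085, -0.003, -0.002, 0.16, 0], [0.085, -0.003, -0.002, 0.171, 0]]]}}

```text
time_s: 27.72
eef_pos: [0.6803, 0.0658, 0.0273]
eef_rot: [180.0, -0.2, -179.9]
force: [1.1, 0.4, 0.2]
width: 0.0847
finger_force: 0.0
```

Request:
{"name": "play_rows", "arguments": {"motion": [[[0.085, 0, 0, 0, 0], [0.03, 0, 0, 0, 0], [0.03, 0, 0, 0, 0], [0.03, 0, 0, 0, 0], [0.03, 0, 0, 0, 0]]]}}

```text
time_s: 28.35
eef_pos: [0.6825, 0.0644, 0.0302]
eef_rot: [180.0, 0.1, -180.0]
force: [-1.8, 0.8, 6.3]
width: 0.0447
finger_force: 40.5
```

Request:
{"name": "play_rows", "arguments": {"motion": [[[0.03, 0, 0, 0, 0], [0.03, 0, 0, 0, 0], [0.03, 0, 0, 0, 0], [0.03, 0, 0, 0, 0]]]}}

```text
time_s: 28.85
eef_pos: [0.6825, 0.0643, 0.0301]
eef_rot: [180.0, 0.1, -180.0]
force: [-1.0, 0.1, 5.3]
width: 0.045
finger_force: 40.5
```

```bash
python3 plan.py 681,66,190,180 630,-110,190,180 559,-288,190,182.6 559,-288,57,182.6
```

```text
now [ 682.5   64.3   30.1 -180. ] F [-1.   0.1  5.3] w 0.045
681,66,190,180 -> [   1.5    1.7 -159.9] 0.0
630,-110,190,180 -> [  51. -176.   -0.] -0.0
559,-288,190,182.6 -> [  71. -178.   -0.] -0.045
559,-288,57,182.6 -> [ -0.   0. 133.] -0.0
```

Request:
{"name": "play_rows", "arguments": {"motion": [[[0.03, 0, 0, -0.01, 0], [0.03, 0, 0, -0.05, 0], [0.03, 0, 0, -0.1, 0], [0.03, 0, 0, -0.145, 0], [0.03, 0, 0, -0.16, 0]]]}}

```text
time_s: 29.48
eef_pos: [0.6828, 0.0643, 0.1924]
eef_rot: [180.0, 0.3, -180.0]
force: [-0.2, 0.2, -1.8]
width: 0.0451
finger_force: 41.2
```

Request:
{"name": "play_rows", "arguments": {"motion": [[[0.03, 0.01, -0.035, 0, 0], [0.03, 0.024, -0.08, 0, 0], [0.03, 0.037, -0.125, 0, 0], [0.03, 0.049, -0.16, 0, 0], [0.03, 0.052, -0.174, 0, 0]]]}}

```text
time_s: 30.1
eef_pos: [0.6289, -0.1114, 0.1879]
eef_rot: [180.0, -0.1, 179.9]
force: [0.1, -0.2, -0.8]
width: 0.0447
finger_force: 41.3
```

Request:
{"name": "play_rows", "arguments": {"motion": [[[0.03, 0.014, -0.035, 0, -0.01], [0.03, 0.032, -0.08, 0, -0.02], [0.03, 0.05, -0.125, 0, -0.03], [0.03, 0.066, -0.16, 0, -0.04], [0.03, 0.071, -0.178, 0, -0.045]]]}}

```text
time_s: 30.72
eef_pos: [0.5583, -0.2887, 0.1883]
eef_rot: [180.0, -0.0, -177.5]
force: [0.6, -0.3, -0.6]
width: 0.0451
finger_force: 41.3
```

Request:
{"name": "play_rows", "arguments": {"motion": [[[0.03, 0, 0, 0.01, 0], [0.03, 0, 0, 0.05, 0], [0.03, 0, 0, 0.09, 0], [0.03, 0, 0, 0.12, 0], [0.03, 0, 0, 0.13, 0]]]}}

```text
time_s: 31.35
eef_pos: [0.5586, -0.2857, 0.0564]
eef_rot: [179.9, -0.2, -177.3]
force: [-0.1, -0.4, -0.7]
width: 0.0449
finger_force: 41.3
```

Request:
{"name": "play_rows", "arguments": {"motion": [[[0.03, 0, 0, 0, 0]]]}}

```text
time_s: 31.48
eef_pos: [0.5593, -0.2869, 0.0586]
eef_rot: [180.0, -0.0, -177.4]
force: [0.2, 0.5, -0.5]
width: 0.045
finger_force: 41.3
```

```bash
python3 plan.py 559,-288,36,182.6; python3 w.py w8.png
```

```text
now [ 559.3 -286.9   58.6 -177.4] F [ 0.2  0.5 -0.5] w 0.045
559,-288,36,182.6 -> [ 0.4 -1.1 22.6] 0.001
31.475 [ 0.5593069  -0.28688103  0.05855246] [ 1.79972596e+02 -2.93510570e-02 -1.77360938e+02] 0.04500497051570675 [ -31.4   41.6   89.4    0.    49.  -124. ]
```

View pics/w8.png

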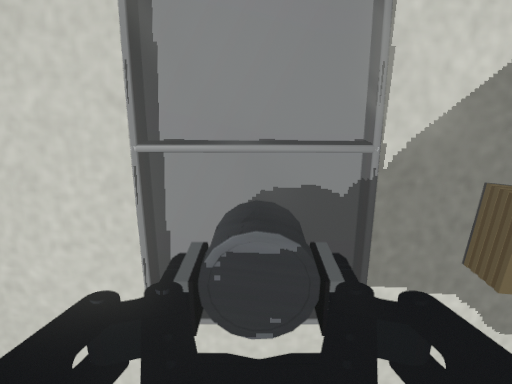

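The tin is over tray2's far compartment: divider at row 148, walls at columns 137 and 378. It is centred, so I'll lower it.

Request:
{"name": "play_rows", "arguments": {"motion": [[[0.03, 0, 0, 0.01, 0], [0.03, 0, 0, 0.016, 0], [0.03, 0, 0, 0.02, 0], [0.03, 0, 0, 0.022, 0], [0.03, 0, 0, 0.022, 0]]]}}

```text
time_s: 32.15
eef_pos: [0.5589, -0.2878, 0.0367]
eef_rot: [180.0, -0.0, -177.4]
force: [-0.5, -0.6, -1.5]
width: 0.0447
finger_force: 41.3
```

Request:
{"name": "play_rows", "arguments": {"motion": [[[0.03, 0, 0, 0.0005, 0], [0.03, 0, 0, 0.001, 0], [0.03, 0, 0, 0.0015, 0], [0.03, 0, 0, 0.0015, 0], [0.03, 0, 0, 0.0015, 0]]]}}

```text
time_s: 32.78
eef_pos: [0.5589, -0.2877, 0.0353]
eef_rot: [180.0, -0.0, -177.4]
force: [-0.4, -0.4, -0.4]
width: 0.0452
finger_force: 41.3
```

Request:
{"name": "play_rows", "arguments": {"motion": [[[0.03, 0, 0, 0.0005, 0], [0.03, 0, 0, 0.001, 0], [0.03, 0, 0, 0.0015, 0], [0.03, 0, 0, 0.0015, 0], [0.03, 0, 0, 0.0015, 0]]]}}

```text
time_s: 33.4
eef_pos: [0.5589, -0.2878, 0.0341]
eef_rot: [-180.0, -0.0, -177.4]
force: [-2.4, 2.2, 5.6]
width: 0.045
finger_force: 41.7
```

Request:
{"name": "play_rows", "arguments": {"motion": [[[0.05, 0, 0, 0, 0], [0.055, 0, 0, 0, 0], [0.06, 0, 0, 0, 0], [0.06, 0, 0, 0, 0], [0.06, 0, 0, 0, 0]]]}}

```text
time_s: 34.02
eef_pos: [0.5589, -0.2878, 0.0338]
eef_rot: [-180.0, -0.0, -177.4]
force: [0.4, -0.5, 0.0]
width: 0.0598
finger_force: 0.0
```

Request:
{"name": "play_rows", "arguments": {"motion": [[[0.06, 0, 0, -0.01, 0], [0.06, 0, 0, -0.04, 0], [0.06, 0, 0, -0.09, 0], [0.085, 0, 0, -0.14, 0], [0.085, 0, 0, -0.166, 0]]]}}

```text
time_s: 34.65
eef_pos: [0.5596, -0.2881, 0.2036]
eef_rot: [-179.9, 0.2, -177.4]
force: [-0.5, 0.4, -1.3]
width: 0.0847
finger_force: 0.0
```

```bash
python3 plan.py 553,-145,200,176.7
```

```text
now [ 559.6 -288.1  203.6 -177.4] F [-0.5  0.4 -1.3] w 0.0847
553,-145,200,176.7 -> [1.000e-01 1.432e+02 3.600e+00] 0.103
```

Request:
{"name": "play_rows", "arguments": {"motion": [[[0.085, 0, 0.03, 0, 0.03], [0.085, 0, 0.08, 0, 0.06], [0.085, 0, 0.12, 0, 0.09], [0.085, 0, 0.143, 0, 0.103], [0.085, 0, 0.143, 0, 0.103]]]}}

```text
time_s: 35.28
eef_pos: [0.5525, -0.1437, 0.2006]
eef_rot: [-180.0, 0.0, 176.8]
force: [-0.2, -0.3, 0.6]
width: 0.0851
finger_force: 0.0
```

```bash
python3 w.py w9.png; python3 plan.py
```

```text
35.275 [ 0.55254696 -0.143739    0.2005949 ] [-1.79989372e+02  3.96162510e-02  1.76805965e+02] 0.0850877063087594 [ -19.3   25.4   94.3    0.    60.2 -106.1]
now [ 552.6 -144.8  200.5  176.8] F [ 0.6 -0.5  0.4] w 0.0849
```

View pics/w9.png

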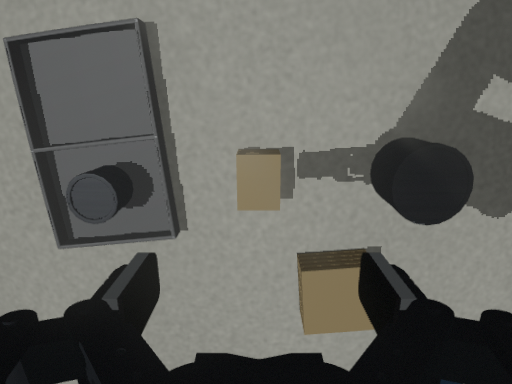

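The note block's top face is at columns 237–280 and rows 154–210, aligned with the jaws. The small tin stands in its compartment at (93,197).

```bash
python3 - <<'E'
from h import *
L=np.load("pics/last.npz"); f=dict(K=L["K"],k1=float(L["k1"])); M=L["M"]
print(cast(f,[(258.5,182),(237,154),(280,155),(238,209)],.034,M))
E
python3 plan.py 554,-146,22,176.8
```

```text
[[ 0.5540738  -0.1436583   0.034     ]
 [ 0.52866521 -0.16050436  0.034     ]
 [ 0.53156028 -0.12411191  0.034     ]
 [ 0.57763386 -0.16319711  0.034     ]]
now [ 552.6 -144.8  200.5  176.8] F [ 0.6 -0.5  0.4] w 0.0849
554,-146,22,176.8 -> [ -1.4  -1.2 178.5] -0.001
```

Request:
{"name": "play_rows", "arguments": {"motion": [[[0.085, -0.0015, 0, 0.04, 0.01], [0.085, -0.0015, 0, 0.09, 0.01], [0.085, -0.0015, 0, 0.135, 0.01], [0.085, -0.0015, 0, 0.165, 0.01], [0.085, -0.0015, 0, 0.176, 0.01]]]}}

```text
time_s: 35.95
eef_pos: [0.5534, -0.1458, 0.0224]
eef_rot: [180.0, -0.1, 176.1]
force: [0.5, -1.0, -0.2]
width: 0.0848
finger_force: 0.0
```

Request:
{"name": "play_rows", "arguments": {"motion": [[[0.085, 0, 0, 0, 0], [0.02, 0, 0, 0, 0], [0.02, 0, 0, 0, 0], [0.02, 0, 0, 0, 0], [0.02, 0, 0, 0, 0]]]}}

```text
time_s: 36.58
eef_pos: [0.5545, -0.1452, 0.0247]
eef_rot: [-180.0, 0.1, 176.1]
force: [-1.2, 0.5, 6.6]
width: 0.0371
finger_force: 40.9
```

Request:
{"name": "play_rows", "arguments": {"motion": [[[0.02, 0, 0, 0, 0], [0.02, 0, 0, 0, 0], [0.02, 0, 0, 0, 0], [0.02, 0, 0, 0, 0]]]}}

```text
time_s: 37.08
eef_pos: [0.5545, -0.1452, 0.0247]
eef_rot: [-180.0, 0.1, 176.1]
force: [-1.1, -0.2, 6.0]
width: 0.0371
finger_force: 40.9
```

```bash
python3 plan.py 554,-146,180,176.2 463,-292,180,182.6 463,-292,48,182.6
```

```text
now [ 554.5 -145.2   24.7  176.1] F [-1.1 -0.2  6. ] w 0.0371
554,-146,180,176.2 -> [   0.5   -0.9 -155.3] -0.001
463,-292,180,182.6 -> [  81.1 -151.7   -0. ] -0.112
463,-292,48,182.6 -> [ -0.   0. 132.] -0.0
```

Request:
{"name": "play_rows", "arguments": {"motion": [[[0.02, 0, 0, -0.01, 0], [0.02, 0, 0, -0.05, 0], [0.02, 0, 0, -0.1, 0], [0.02, 0, 0, -0.14, 0], [0.02, 0, 0, -0.155, 0]]]}}

```text
time_s: 37.7
eef_pos: [0.5546, -0.1452, 0.1815]
eef_rot: [-179.9, 0.2, 176.1]
force: [-0.2, -0.2, -0.9]
width: 0.0372
finger_force: 40.3
```

Request:
{"name": "play_rows", "arguments": {"motion": [[[0.02, 0.015, -0.03, 0, -0.02], [0.02, 0.037, -0.07, 0, -0.05], [0.02, 0.059, -0.11, 0, -0.08], [0.02, 0.075, -0.14, 0, -0.11], [0.02, 0.081, -0.152, 0, -0.112]]]}}

```text
time_s: 38.33
eef_pos: [0.4617, -0.2921, 0.178]
eef_rot: [179.9, -0.1, -177.6]
force: [0.5, 1.0, -0.5]
width: 0.0374
finger_force: 40.3
```

Request:
{"name": "play_rows", "arguments": {"motion": [[[0.02, 0, 0, 0.01, 0], [0.02, 0, 0, 0.05, 0], [0.02, 0, 0, 0.09, 0], [0.02, 0, 0, 0.12, 0], [0.02, 0, 0, 0.128, 0]]]}}

```text
time_s: 38.95
eef_pos: [0.4624, -0.2893, 0.0485]
eef_rot: [179.9, -0.2, -177.4]
force: [-0.0, -0.7, -0.0]
width: 0.0373
finger_force: 40.3
```

Request:
{"name": "play_rows", "arguments": {"motion": [[[0.02, 0, 0, 0, 0]]]}}

```text
time_s: 39.08
eef_pos: [0.4632, -0.2905, 0.0507]
eef_rot: [180.0, -0.0, -177.4]
force: [-0.1, 0.7, 0.3]
width: 0.0376
finger_force: 40.3
```

```bash
python3 plan.py 463,-292,31,182.6; python3 w.py w10.png
```

```text
now [ 463.2 -290.5   50.7 -177.4] F [-0.1  0.7  0.3] w 0.0376
463,-292,31,182.6 -> [ 0.3 -1.5 19.7] -0.001
39.075 [ 0.46321531 -0.29052921  0.05069234] [ 1.79977606e+02 -2.20788158e-02 -1.77429869e+02] 0.037593440498562794 [ -37.    36.1  102.7    0.    41.3 -129.5]
```

View pics/w10.png

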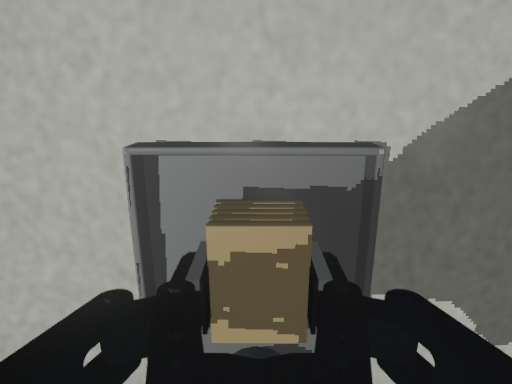

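The note block is over tray2's near compartment, with the end wall at row 148 and the block's edge at row 200. Lowering.

Request:
{"name": "play_rows", "arguments": {"motion": [[[0.02, 0, 0, 0.008, 0], [0.02, 0, 0, 0.014, 0], [0.02, 0, 0, 0.017, 0], [0.02, 0, 0, 0.0185, 0], [0.02, 0, 0, 0.0185, 0]]]}}

```text
time_s: 39.75
eef_pos: [0.4629, -0.2912, 0.0323]
eef_rot: [180.0, -0.0, -177.5]
force: [0.3, -0.2, 0.1]
width: 0.037
finger_force: 40.3
```

Request:
{"name": "play_rows", "arguments": {"motion": [[[0.02, 0, 0, 0.0005, 0], [0.02, 0, 0, 0.001, 0], [0.02, 0, 0, 0.0015, 0], [0.02, 0, 0, 0.0015, 0], [0.02, 0, 0, 0.0015, 0]]]}}

```text
time_s: 40.38
eef_pos: [0.4628, -0.2911, 0.0308]
eef_rot: [-180.0, -0.0, -177.5]
force: [0.5, 0.0, -0.7]
width: 0.0377
finger_force: 40.3
```

Request:
{"name": "play_rows", "arguments": {"motion": [[[0.02, 0, 0, 0.0005, 0], [0.02, 0, 0, 0.001, 0], [0.02, 0, 0, 0.0015, 0], [0.02, 0, 0, 0.002, 0], [0.02, 0, 0, 0.002, 0]]]}}

```text
time_s: 41.0
eef_pos: [0.4629, -0.2911, 0.0288]
eef_rot: [180.0, -0.0, -177.5]
force: [0.4, -0.5, 0.3]
width: 0.0374
finger_force: 40.3
```

Request:
{"name": "play_rows", "arguments": {"motion": [[[0.02, 0, 0, 0.0005, 0], [0.02, 0, 0, 0.001, 0], [0.02, 0, 0, 0.001, 0], [0.02, 0, 0, 0.001, 0]]]}}

```text
time_s: 41.5
eef_pos: [0.4629, -0.2912, 0.0287]
eef_rot: [-180.0, 0.0, -177.5]
force: [-4.4, 2.8, 13.4]
width: 0.0377
finger_force: 42.1
```

Contact is firm. I'll release, rise and take a last look from the top camera.

Request:
{"name": "play_rows", "arguments": {"motion": [[[0.04, 0, 0, 0, 0], [0.045, 0, 0, 0, 0], [0.055, 0, 0, 0, 0], [0.055, 0, 0, 0, 0], [0.055, 0, 0, 0, 0]]]}}

```text
time_s: 42.12
eef_pos: [0.4628, -0.2911, 0.0277]
eef_rot: [180.0, -0.0, -177.5]
force: [-0.3, -0.6, -0.6]
width: 0.0554
finger_force: 0.0
```

Request:
{"name": "play_rows", "arguments": {"motion": [[[0.055, 0, 0, -0.01, 0], [0.055, 0, 0, -0.04, 0], [0.055, 0, 0, -0.09, 0], [0.07, 0, 0, -0.14, 0], [0.085, 0, 0, -0.18, 0]]]}}

```text
time_s: 42.75
eef_pos: [0.463, -0.2912, 0.2107]
eef_rot: [-179.9, 0.1, -177.5]
force: [0.2, -0.7, -0.3]
width: 0.0844
finger_force: 0.0
```

Request:
{"name": "play_rows", "arguments": {"motion": [[[0.085, 0.03, 0.03, 0, 0], [0.085, 0.07, 0.08, 0, 0], [0.085, 0.1, 0.14, 0, 0], [0.085, 0.11, 0.17, 0, 0], [0.085, 0.11, 0.17, 0, 0]]]}}

```text
time_s: 43.38
eef_pos: [0.3446, -0.1246, 0.2085]
eef_rot: [-180.0, 0.0, -177.4]
force: [0.2, -0.2, -0.3]
width: 0.085
finger_force: 0.0
```

Run:
```python
from plant import imaging
import cv2,numpy as np
f=imaging.grab_frame("top")["img"][80:330,60:430]; g=imaging.grab_frame("scene")["img"][120:340,90:440]
a=cv2.resize(f,(444,300)); b=cv2.resize(g,(477,300)); cv2.imwrite("pics/fin.png",np.vstack([cv2.copyMakeBorder(a,0,0,0,33,0),b]))
```

```text
(no output)
```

View pics/fin.png

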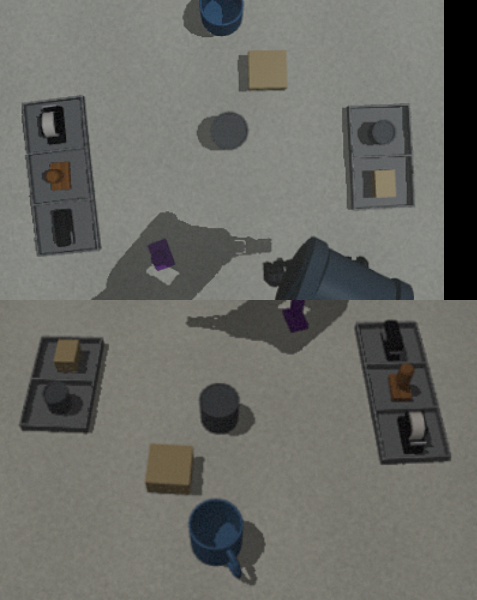

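All five items stand upright in their own compartments. In the top panel the tape is at (52,125), the stamp at (56,176), the stapler at (62,228), the tin at (381,132) and the notes at (380,184). The large items and the mug haven't moved.

```bash
python3 -c "
from plant import ticket
print(ticket.sign_off())"
```

```text
the job is handed in; nothing more can be done
None
```

Both kits are made up and the job is handed in: stapler, stamp and tape stand in the three-compartment tray, small tin and small note block in the two-compartment tray, and the large tin, large note block, mug and purple stamp were left alone (about 43 s of the 128 s; no verdict was shown).

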